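Reset the tripped rocker breaker in the open control box with the insulated rod

ROBOT

A 7-joint arm with a two-finger parallel gripper is mounted at the origin on the work surface. World frame = base frame: x ahead of the robot, y to its left, z up, the work surface at z = 0. Lengths are in m, angles in rad, forces in N, time in s.
With the tool pointing down it reaches from about 0.35 to 0.9 m from the base axis. Payload 7.2 kg.
Tool frame: the origin (TCP) lies between the finger pads; the fingertips stand 22 mm ahead of it and the grasp point (between the pads) lies 3 mm ahead of it; z points along the fingers, y is the line along which they close (so a half turn about z gives the same grasp; the last joint's range is limited). The gripper opens to 85 mm and grips with 20 to 120 N. Pads are 22 mm wide; open, the fingers measure 114 mm over their backs; the gripper's body (76 mm by 85 mm) begins 54 mm behind the grasp point. The pads swing forward as they close: fully open they stand 13 mm farther back than shut.
Start: joints at [-1.197, 0.411, -0.013, 1.596, 0.006, 1.134, -0.082], TCP at [0.267, 0.565, 0.253] pointing down, gripper open.
Joint ranges: [-2.95, 2.95], [-0.29, 1.99], [-1.47, 1.44], [0.14, 2.54], [-1.03, 4.17], [0.13, 1.85], [-2.86, 2.86]. Speed limits (rad/s): [2.39, 2.39, 3.01, 3.01, 3.14, 3.14, 3.14].

INTERFACE

Orientations are given as a unit quaternion [x, y, z, w].
In Python, from bench import bot gives the robot as it stands.
- The arm moves only by the shell command python3 inch.py 'ROWS' [FORCE]. ROWS is a JSON list of rows, 1 to 10 of them, each of 5 numbers: dx, dy, dz in a scale on which 1.0 is 80 cm, then a turn about the tool's z in shares of 180 degrees (1.0 is 180 degrees), then the opening from 0.0 (shut) to 1.0 (fully open); each row is the pose to reach, as a shift and turn from the pose commanded when the command began, along the tool's axes at that moment; what a row does not reach only later rows make up. A row lasts 1/8 s, in which the tool goes at most 0.0625 m and 0.188 rad, less where a joint would pass 70% of its speed; a pose out of reach is approached as far as the arm can. The fingers move at their own pace and stop on an object; FORCE is the grip in N (left out, the last holds). Time passes only in rows, so rows that do not move let the fingers close. It prints the time, the measured TCP pose, the force, the opening and the grip force at its end. Shift and turn numbers lie between -1 and 1, and a call with a number outside is refused. Input that does not fit is refused with a message, and nothing moves.
- bot.get_state(): the state, without advancing time (a new reading comes with each control period).
- bot.grab_frame(name): name is "scene" or "top"; returns the picture (400x640x3 uint8, blue, green, red); there is no depth.
- bot.camera_params(name): a dict with "K" (3x3 intrinsics, pixels), "rvec" (rotation vector, rad) and "tvec" (3), from world to camera coordinates, as OpenCV has them. Camera axes: x right, y down, z forward; pixel columns grow to the right and rows downward; lengths in m; the calibration is good to about 2 mm. A picture is of the moment at which its call begins. camera_params takes no time and is no camera call.
- bot.sign_off(): hands the job in; it is judged then, once.
The state is a dict: "clock": time; "joints": joint angles; "qd": joint speeds; "joint_efforts": joint torques, N m; "tcp_pos": TCP position; "orientation": TCP orientation; "ft_force": force on the tool from outside, world axes, zero at the start; "torque": the same for the moment, N m; "finger_gap": opening from 0.0 (shut) to 1.0 (fully open); "gripper_force": force on a finger pad.
Only numpy, scipy, OpenCV 4.12 (cv2) and the standard library are available. Lean on these libraries where they do the work, as an engineer would, in place of code of your own. Each camera call takes 0.05 s, during which the arm holds its last target. There are 200 camera calls.

TASK

One of the six rocker breakers in the open control box has tripped: its rocker leans the opposite way to the other five. Take the bent insulated rod from its rest, reach over the box's side wall with it and press that rocker fully back over in line with the rest, without knocking any of those off on the way; the box is live, so keep the gripper and arm off the box and the breakers. Then lay the rod back in the notches of its rest, pointing the way you found it, and leave everything else on the bench where it is.

Things in the scene. Friction and masses are not known exactly. Their poses are not given: they have to be found in the camera images.
- control_box: Open-topped grey sheet-steel motor control box lying on its back, cover off: 220 (its x) x 320 (its y) mm, walls 3 mm thick and 100 mm high, fixed. Origin: centre of its underside, on the bench; its x points away from the robot (yaw up to 0.15 rad), z up. Along the far wall inside (x 81 to 107 mm) runs a wiring duct 45 mm high.
- contactors (a point): Middle of the top of the parts inside the box along the wall nearest the robot (box x -100 to -24 mm): two contactors, a transformer and a terminal strip, none over 90 mm high. Beyond them, at box x = 40 mm, is the row of rocker breakers.
- breaker_a: One of six identical rocker breakers (grey rocker, black bezel), a to f, side by side along the box's y, 20 mm apart, in an order that changes from run to run. Bezel 31 (x) x 17.5 (y) x 2 mm. Origin: centre of the bezel's underside, 70 mm above the bench; axes as the box's. Its rocker is hinged about y, 3.5 mm above the origin; it is 13.5 mm wide and 26 mm long in x, in two flat halves.
- breaker_b: Another of the six rocker breakers: same shape, size, origin and axes as breaker_a, 70 mm above the bench.
- breaker_c: Another of the six rocker breakers: same shape, size, origin and axes as breaker_a, 70 mm above the bench.
- breaker_d: Another of the six rocker breakers: same shape, size, origin and axes as breaker_a, 70 mm above the bench.
- breaker_e: Another of the six rocker breakers: same shape, size, origin and axes as breaker_a, 70 mm above the bench.
- breaker_f: Another of the six rocker breakers: same shape, size, origin and axes as breaker_a, 70 mm above the bench.
- rocker_a (a joint): Rocker of breaker_a, rad. 0 = tripped: half nearer the robot level, 3.5 mm above the breaker's origin, farther half (+x) rising from the middle at 30 degrees to 10 mm above the origin. 0.52 = on: farther half level, nearer half up. It turns stiffly against about 2 N pressed down on the raised half, 9 mm from the hinge, and stays wherever it is left. Five start on, one tripped.
- rocker_b (a joint): Rocker of breaker_b, rad: 0 = tripped (farther half up), 0.52 = on (nearer half up), as rocker_a.
- rocker_c (a joint): Rocker of breaker_c, rad: 0 = tripped (farther half up), 0.52 = on (nearer half up), as rocker_a.
- rocker_d (a joint): Rocker of breaker_d, rad: 0 = tripped (farther half up), 0.52 = on (nearer half up), as rocker_a.
- rocker_e (a joint): Rocker of breaker_e, rad: 0 = tripped (farther half up), 0.52 = on (nearer half up), as rocker_a.
- rocker_f (a joint): Rocker of breaker_f, rad: 0 = tripped (farther half up), 0.52 = on (nearer half up), as rocker_a.
- rod: Bent insulated rod, 120 g, loose, lying in its rest. Straight black handle 120 long, 20 wide (y), 26 mm high (z); origin at the handle's centre, 98 mm above the bench at rest. From the handle's +x end a pale 7 mm round rod runs straight on to x = 170 mm, where it bends straight down (handle's -z) and ends in a round tip.
- rod_tip (a point): Lowest point of the rod's round tip: at x = 170, y = 0, z = -70 mm in the rod's frame.
- rod_rest: Wooden rest for the rod, fixed: base 130 x 75 x 12 mm, two posts 12 mm thick at x = -45 and +45 mm, notches 25 mm wide at the bottom and wider at the top, their floors 85 and post tops 108 mm above the bench. Origin: centre of the underside. The handle lies in both notches, axes as the rest's, its centre 98 mm above the rest's origin (within 4 mm), the bent end beyond the +x side.
- meter: Bystander: multimeter lying on its back, 150 x 78 x 40 mm.
- tape: Bystander: roll of black tape lying flat, 64 mm across, 19 mm high.
- spray: Bystander: upright spray can, 65 mm across, 200 mm high.
- screw_tin: Bystander: low steel tin, 68 mm across, 52 mm high.
- screwdriver: Bystander: screwdriver lying on the bench in front of the box.
- spanner: Bystander: spanner lying on the bench near the robot.
- paint_tin: Bystander: closed paint tin, 110 mm across, 128 mm high.

How it is judged:
By the outcome, as a careful person would: the job done as asked, in the order asked, and still so for the second after the job is handed in, with the robot touching nothing.
It also fails if it takes over 42 s, if anything falls off the work surface, if the arm or the gripper's body presses on something with over 40 N, if the wrist force passes 120 N, or if a joint passes its speed limit or range.

## Working session

There is one attempt and no reset: what is moved stays moved. The work goes in short steps, Python scripts to look and compute and a shell command to move; the robot and the scene stay as the last step left them, time stands still between calls to the robot, and variables do not carry over. Pictures are saved under pics/ and viewed, at most 10 in all, crops included, and the job is handed in when it is done.

```bash
ls; mkdir -p pics
python3 - <<'E'
from bench import bot
import cv2
for n in("scene","top"):
    cv2.imwrite(f"pics/{n}0.png",bot.grab_frame(n)); p=bot.camera_params(n); R=cv2.Rodrigues(p["rvec"])[0]
    print(n,p["K"],-R.T@p["tvec"].reshape(3),R[2])
print(bot.get_state())
E
```

```text
bench.py
inch.py
pics
scene [[380.04409515   0.         318.62581496]
 [  0.         380.04409515 199.06984898]
 [  0.           0.           1.        ]] [1.41583611 0.36319901 1.06852127] [-0.63988119 -0.30184895 -0.70671017]
top [[434.61475058   0.         320.78195022]
 [  0.         434.61475058 200.44553511]
 [  0.           0.           1.        ]] [ 0.43881185 -0.02733564  1.45308895] [ 0.07331134 -0.01208195 -0.99723592]
{'clock': 0.1, 'joints': array([-1.19714982,  0.41181579, -0.01270146,  1.59695806,  0.00562305,
        1.13426593, -0.08219826]), 'qd': array([ 0.00130078, -0.00054395,  0.00234888, -0.00417443, -0.00049466,
       -0.0003988 ,  0.00200688]), 'joint_efforts': array([ 2.36124259e-03, -6.01827550e+01,  6.84030298e-01, -3.00091195e+01,
        1.40223285e-02,  6.44469910e-03,  2.74994602e-05]), 'tcp_pos': array([0.26712738, 0.56459411, 0.2525407 ]), 'orientation': array([ 2.19117787e-01,  9.75698159e-01, -6.99542229e-04, -9.34056464e-05]), 'ft_force': array([-0.28414297,  0.61552961,  0.10584738]), 'torque': array([0.04836355, 0.00869747, 0.01653634]), 'gripper_force': 0.0, 'finger_gap': 1.0026698787361146}
```

View pics/scene0.png

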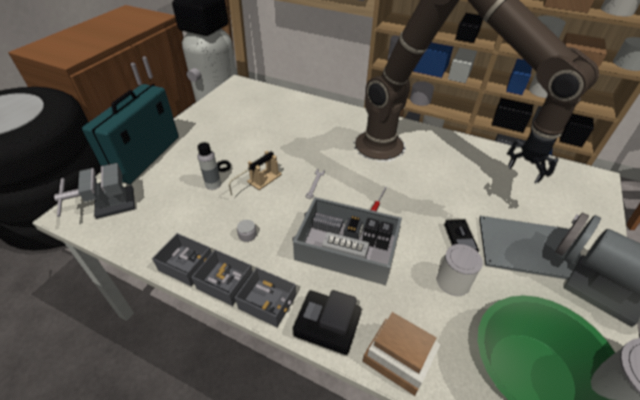

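View pics/top0.png

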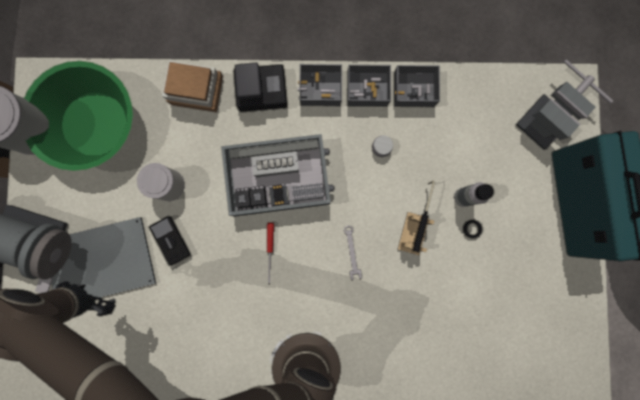

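The scene and top views show the box (top ~275,175), the rod rest (top ~415,232; scene ~262,172) and the bystanders. I'll zoom in on the box and the rod.

Run:
```python
import cv2,numpy as np
t=cv2.imread("pics/top0.png");s=cv2.imread("pics/scene0.png")
def c(im,x,y,w,h,f):return cv2.resize(im[y:y+h,x:x+w],None,fx=f,fy=f,interpolation=cv2.INTER_CUBIC)
A=np.zeros((600,800,3),np.uint8)
A[:300,:400]=c(t,245,145,57,43,7)[:300,:399].repeat(1,1) if 0 else cv2.resize(c(t,245,145,57,43,7),(400,300))
A[:300,400:]=c(s,320,225,50,37.5.__int__(),8)[:300] if 0 else cv2.resize(c(s,320,225,52,39,8),(400,300))
A[300:,:400]=cv2.resize(c(t,380,170,80,60+40,4)[:,:],(400,300)) if 0 else cv2.resize(c(t,370,175,112,84,4),(400,300))
A[300:,400:]=cv2.resize(c(s,215,140,80,60,5),(400,300))
cv2.imwrite("pics/m1.png",A)
```

```text
(no output)
```

View pics/m1.png

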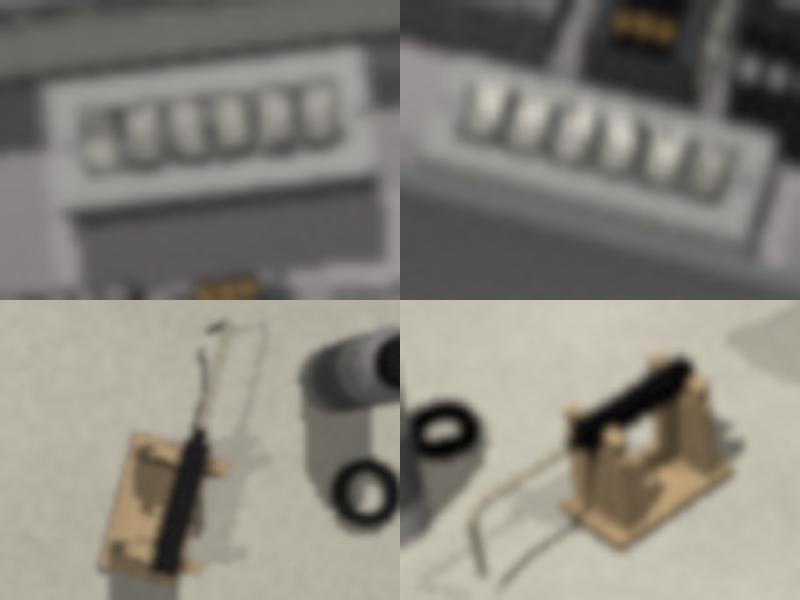

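The leftmost rocker in the top view (top pixel ~259,165) shows dark-above/light-below, opposite to the other five. It is the rightmost in the scene view (~360,247), also the odd one. So the tripped breaker is at the +y end. Next I measure.

```bash
cat > h.py <<'E'
import cv2,numpy as np
from bench import bot
def ray(n,uv):
    p=bot.camera_params(n);R=cv2.Rodrigues(p["rvec"])[0];C=-R.T@p["tvec"].reshape(3)
    return C,R.T@np.linalg.inv(p["K"])@np.array([uv[0],uv[1],1.])
def onz(n,uv,z):
    C,d=ray(n,uv);return C+d*(z-C[2])/d[2]
def tri(a,b):
    (C,d),(E,e)=ray("top",a),ray("scene",b)
    s=np.linalg.lstsq(np.c_[d,-e],E-C,rcond=None)[0];P,Q=C+d*s[0],E+e*s[1]
    return (P+Q)/2,np.linalg.norm(P-Q)
def px(n,P):
    p=bot.camera_params(n);return cv2.projectPoints(np.float64(P).reshape(-1,3),p["rvec"],p["tvec"],p["K"],None)[0][:,0]
E
python3 - <<'E'
from h import *
t=cv2.imread("pics/top0.png");s=cv2.imread("pics/scene0.png")
def blobs(im,m,x,y,w,h,mina):
    M=np.zeros_like(m);M[y:y+h,x:x+w]=m[y:y+h,x:x+w]
    r=[]
    for c in cv2.findContours(M,cv2.RETR_EXTERNAL,cv2.CHAIN_APPROX_NONE)[0]:
        if len(c)>4 and cv2.contourArea(c)>mina: r.append((cv2.contourArea(c),cv2.minAreaRect(c),c))
    return sorted(r,key=lambda q:-q[0])
for n,im,(x,y,w,h) in(("top",t,(395,170,60,85)),("scene",s,(245,150,32,30))):
    g=im.max(2)
    b=blobs(im,(g<45).astype(np.uint8),x,y,w,h,5)
    print(n,[q[:2] for q in b[:3]],cv2.boxPoints(b[0][1]).round(1).tolist())
    if n=="top":
        print([onz(n,p,.111).round(4).tolist() for p in cv2.boxPoints(b[0][1])],onz(n,b[0][1][0],.111))
# rocker row: plate intensities along/around
g=t.max(2); print(g[150:172,248:300:1][::2,::2])
# plate
b=blobs(t,(g>135).astype(np.uint8),240,140,70,45,200)
for q in b: print("plate",q[:2],[onz("top",p,.07).round(4).tolist() for p in cv2.boxPoints(q[1])])
E
```

```text
top [(158.0, ((420.37860107421875, 231.73654174804688), (5.793694972991943, 38.58749008178711), 15.068489074707031))] [[412.6000061035156, 249.60000610351562], [422.6000061035156, 212.39999389648438], [428.20001220703125, 213.89999389648438], [418.20001220703125, 251.10000610351562]]
[[0.3878, -0.3272, 0.111], [0.5028, -0.3594, 0.111], [0.4983, -0.3768, 0.111], [0.3833, -0.3445, 0.111]] [ 0.44286233 -0.35191988  0.111     ]
scene [(90.5, ((260.89324951171875, 161.12921142578125), (5.617988586425781, 25.757951736450195), 57.9946174621582))] [[248.5, 165.60000610351562], [270.29998779296875, 151.89999389648438], [273.29998779296875, 156.6999969482422], [251.5, 170.3000030517578]]
[[104 107 106 106 107 106 106 108 108 107 108 109 107 106 105 103  99  98
   97  91  89  83  83  84  73  72]
 [105 107 106 106 106 106 105 102 101  99  98  95  86  87  80  83  85  87
   98 107 116 122 132 143 122  88]
 [ 99  99  94  91  86  84  84  79  87  89  97 107 113 122 132 143 146 150
  154 160 160 159 162 163 136  91]
 [ 66  77  94 105 116 120 132 141 145 148 152 157 157 157 158 159 158 152
  148 147 14
[... 237 characters left out ...]
13]
 [ 74  93 142 156 128 117 106 100 155 149 114 151 151 112 140 156 110 131
  150 116 118 143 123 147 152 144]
 [ 74  88 137 151 125 125 124 103 141 136 107 132 143 101 122 141 107 124
  123 102 101 117 102 137 161 148]
 [ 98 107 140 144 137 155 149 113 123 125  95 106 126 101  96  94  90 105
   90  94 114 112 134 158 163 151]
 [135 139 155 157 141 136 138 104  96  94 107 110 107 115 125 133 146 150
  149 152 159 159 161 161 157 141]
 [137 141 155 160 154 135 142 144 142 142 151 156 156 157 157 158 155 149
  148 144 135 119 112 106  97 101]]
plate (1064.0, ((274.5, 168.0), (32.0, 69.0), 90.0)) [[0.6945, 0.2162, 0.07], [0.6964, -0.0052, 0.07], [0.593, -0.0061, 0.07], [0.5912, 0.2142, 0.07]]
```

Run:
```python
from h import *
t=cv2.imread("pics/top0.png");s=cv2.imread("pics/scene0.png")
def row(im,x,y,w,h,c,th,f=8):
    g=cv2.resize(im.max(2)[y:y+h,x:x+w],None,fx=f,fy=f,interpolation=cv2.INTER_CUBIC)
    m=((g<th)*255).astype(np.uint8)
    N,L=cv2.connectedComponents(m)
    out=[]
    for c in cv2.findContours(m,cv2.RETR_CCOMP,cv2.CHAIN_APPROX_NONE)[0]:
        a=cv2.contourArea(c)/f/f
        if 60<a<700:
            r=cv2.minAreaRect(c);P=(cv2.boxPoints(r)+.5)/f-.5+[x,y]
            out.append((round(a),P))
    return out
for th in(135,142,148):
  for a,P in row(t,252,148,48,28,0,th):
    W=np.array([onz("top",p,.072) for p in P]);c=W.mean(0)
    print("top",th,a,P.mean(0).round(2),c.round(4),np.linalg.norm(W-np.roll(W,1,0),axis=1).round(4)[:2],np.round(W[1]-W[0],4))
for th in(135,145,155,165):
  for a,P in row(s,322,226,50,36,0,th):
    W=np.array([onz("scene",p,.072) for p in P]);print("scene",th,a,P.mean(0).round(2),W.mean(0).round(4),np.linalg.norm(W-np.roll(W,1,0),axis=1).round(4)[:2])
P,e=tri((420.38,231.74),(260.89,161.13));print("handle tri",P,e)
# box top outline: dark-gray walls seen from the top
g=t.max(2)
m=((g<125)*255).astype(np.uint8);M=np.zeros_like(m);M[125:222,212:338]=m[125:222,212:338]
M=cv2.morphologyEx(M,cv2.MORPH_CLOSE,np.ones((5,5)));M=cv2.morphologyEx(M,cv2.MORPH_OPEN,np.ones((15,15)))
c=max(cv2.findContours(M,cv2.RETR_EXTERNAL,cv2.CHAIN_APPROX_NONE)[0],key=cv2.contourArea)
B=cv2.boxPoints(cv2.minAreaRect(c));W=np.array([onz("top",p,.1) for p in B])
print("box",B.tolist(),W.round(3).tolist(),W.mean(0),np.linalg.norm(W-np.roll(W,1,0),axis=1))
v=t.copy();cv2.drawContours(v,[c],-1,(0,0,255),1)
cv2.imwrite("pics/m2.png",cv2.resize(np.hstack([v[120:230,205:345]]),None,fx=4,fy=4))
```

```text
top 135 187 [276.25 171.88] [0.6309 0.0989 0.072 ] [0.0229 0.1482] [ 0.0013 -0.1482  0.    ]
top 135 260 [274.57 163.25] [0.6587 0.1047 0.072 ] [0.0355 0.1227] [ 0.0152 -0.1218  0.    ]
top 135 343 [275.5  154.37] [0.6874 0.1021 0.072 ] [0.0441 0.1535] [ 0.0014 -0.1535  0.    ]
top 142 201 [275.88 171.25] [0.6329 0.1001 0.072 ] [0.027  0.1506] [ 0.0013 -0.1506  0.    ]
top 142 409 [274.18 163.2 ] [0.6588 0.1059 0.072 ] [0.0374 0.1264] [ 0.0161 -0.1254  0.    ]
top 142 359 [275.5  155.31] [0.6844 0.102  0.072 ] [0.1531 0.0502] [0.0502 0.0009 0.    ]
scene 135 165 [345.36 243.2 ] [0.6613 0.1068 0.072 ] [0.1234 0.039 ]
handle tri [ 0.44261297 -0.3551815   0.09499224] 0.0013242251880162955
box [[228.0, 159.0], [333.0, 159.0], [333.0, 221.0], [228.0, 221.0]] [[0.666, 0.248, 0.1], [0.669, -0.081, 0.1], [0.474, -0.082, 0.1], [0.472, 0.244, 0.1]] [0.57056782 0.08208187 0.1       ] [0.19426838 0.32936534 0.19484354 0.32593451]
```

View pics/m2.png

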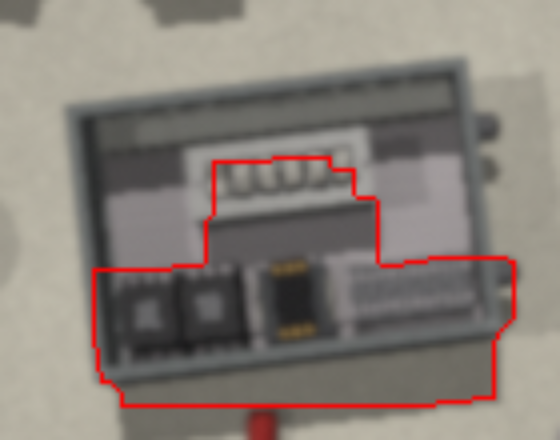

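The outline is contaminated by the shadow, but the box corners are clear in that crop: far edge (66,107)→(465,58), slope 0.123, which matches the breaker-row yaw. The two views agree on the row centre within 3 mm. The handle triangulates at z 0.095, against 0.098 expected. Moving over the rod.

Units first: shifts go in shares of 80 cm and turns go in shares of 180 degrees. So -0.757 m / 0.8 = -0.9463, -0.25 m / 0.8 = -0.3125, -0.17 rad / 3.1416 = -0.0541.

```bash
python3 inch.py '[[-0.4,-0.3125,-0.1,-0.0541,0.5],[-0.4,-0.3125,-0.1,-0.0541,0.5],[-0.4,-0.3125,-0.1,-0.0541,0.5],[-0.4,-0.3125,-0.1,-0.0541,0.5],[-0.4,-0.3125,-0.1,-0.0541,0.5],[-0.4,-0.3125,-0.1,-0.0541,0.5],[-0.69,-0.9463,0,-0.0541,0.5],[-0.69,-0.9463,0,-0.0541,0.5],[-0.69,-0.9463,0,-0.0541,0.5],[-0.69,-0.9463,0,-0.0541,0.5]]'
python3 - <<'E'
from h import *
print([onz("top",p,.1).round(4).tolist() for p in((221.5,146.75),(321.25,134.5))])
c,s=np.cos(.123),np.sin(.123);R=np.array([[c,-s],[s,c]]);C=np.array([.6595,.1055])-R@[.04,0]
print(C,[ (C+R@p).round(4) for p in([.11,.16],[.11,-.16])])
E
```

```text
clock: 1.35
tcp_pos: [0.4363, -0.0138, 0.2951]
orientation: [0.135, 0.991, 0.0, 0.0]
ft_force: [2.5, 1.0, 1.3]
finger_gap: 0.497
gripper_force: 0.0
[[0.7051, 0.2693, 0.1], [0.7471, -0.0438, 0.1]]
[0.6198022 0.1005924] [array([0.7093, 0.2729]), array([ 0.7486, -0.0447])]
```

```bash
cat >> h.py <<'E'
from scipy.spatial.transform import Rotation as Ro
def rel(P,yaw=None):
    "tool-axis shift to world P, and turn bringing tool x to world angle yaw"
    s=bot.get_state();R=Ro.from_quat(s["orientation"]).as_matrix()
    a=np.arctan2(R[1,0],R[0,0]);t=0 if yaw is None else -((yaw-a+np.pi)%(2*np.pi)-np.pi)
    print("tcp",s["tcp_pos"].round(4),"toolx",round(a,4),"rel",(R.T@(np.array(P)-s["tcp_pos"])).round(4),"turn",round(t,3))
E
python3 -c "
from h import *
rel([.4427,-.355,.2],np.pi-.273)"
```

```text
tcp [ 0.4363 -0.0138  0.2951] toolx 2.87 rel [-0.0977 -0.327   0.0951] turn 0.001
```

In the tool's units: -0.327 m / 0.8 = -0.4088, -0.098 m / 0.8 = -0.1225.

```bash
python3 inch.py '[[-0.1225,-0.4088,0.025,0,0.5],[-0.1225,-0.4088,0.025,0,0.5],[-0.1225,-0.4088,0.025,0,0.5],[-0.1225,-0.4088,0.025,0,0.5],[-0.1225,-0.4088,0.025,0,0.5],[-0.1225,-0.4088,0.1188,0,0.5],[-0.1225,-0.4088,0.1188,0,0.5],[-0.1225,-0.4088,0.1188,0,0.5],[-0.1225,-0.4088,0.1188,0,0.5]]'
python3 - <<'E'
from h import *
rel([.4427,-.355,.101],np.pi-.273)
t=bot.grab_frame("top");s=bot.grab_frame("scene")
A=np.hstack([cv2.resize(t[165:265,375:475],(400,400)),cv2.resize(s[110:190,220:300],(400,400))]);cv2.imwrite("pics/m3.png",A)
E
```

```text
clock: 2.48
tcp_pos: [0.4444, -0.3524, 0.2019]
orientation: [0.135, 0.991, 0.0, 0.001]
ft_force: [1.3, -0.4, 0.3]
finger_gap: 0.499
gripper_force: 0.0
tcp [ 0.4444 -0.3524  0.2019] toolx 2.8714 rel [ 0.0012 -0.003   0.1009] turn 0.003
```

View pics/m3.png

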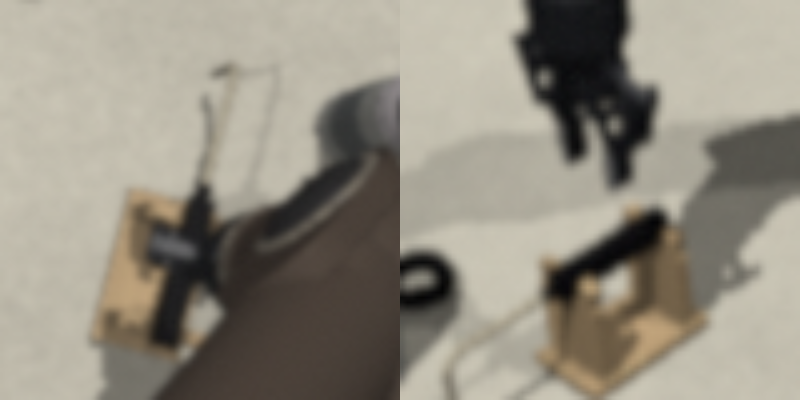

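The gripper stands over the handle, aligned with it and clear of the spray can. Descending.

In the tool's units: 0.101 m / 0.8 = 0.1263, -0.002 m / 0.8 = -0.0025.

```bash
python3 inch.py '[[0.0013,-0.0025,0.075,0,0.5],[0.0013,-0.0025,0.1263,0,0.5],[0.0013,-0.0025,0.1263,0,0.5],[0.0013,-0.0025,0.1263,0,0.5]]' 
python3 -c "
from h import *
rel([.4427,-.355,.101],np.pi-.273)"
```

```text
clock: 3.08
tcp_pos: [0.443, -0.3554, 0.1015]
orientation: [0.135, 0.991, -0.001, 0.001]
ft_force: [0.5, -0.4, 1.0]
finger_gap: 0.499
gripper_force: 0.0
tcp [ 0.443  -0.3554  0.1015] toolx 2.8702 rel [0.0004 0.0003 0.0005] turn 0.002
```

Close, letting the grip settle, then lift.

In the tool's units: -0.15 m / 0.8 = -0.1875, -0.06 m / 0.8 = -0.075.

```bash
python3 inch.py '[[0,0,0,0,0],[0,0,0,0,0],[0,0,0,0,0],[0,0,0,0,0],[0,0,0,0,0],[0,0,0,0,0]]' 100
python3 inch.py '[[0,0,-0.0375,0,0],[0,0,-0.075,0,0],[0,0,-0.1875,0,0],[0,0,-0.1875,0,0],[0,0,-0.1875,0,0]]'
python3 -c "
from h import *
rel([.5,-.2,.26],np.pi+.127)
cv2.imwrite('pics/t4.png',bot.grab_frame('top'));cv2.imwrite('pics/s4.png',bot.grab_frame('scene'))"
```

```text
clock: 3.82
tcp_pos: [0.443, -0.3555, 0.1016]
orientation: [0.135, 0.991, -0.0, 0.002]
ft_force: [-0.3, 1.9, 8.3]
finger_gap: 0.218
gripper_force: 97.5
clock: 4.45
tcp_pos: [0.4428, -0.3557, 0.2525]
orientation: [0.135, 0.991, -0.001, 0.003]
ft_force: [0.4, 0.3, -1.1]
finger_gap: 0.221
gripper_force: 97.7
tcp [ 0.4428 -0.3557  0.2525] toolx 2.8698 rel [-0.0134  0.1653 -0.0075] turn -0.399
```

```bash
python3 -c "
from h import *
rel([.485,.135,.28],np.pi+.125)"
```

```text
tcp [ 0.4417 -0.3544  0.2493] toolx 2.8701 rel [ 0.0895  0.4831 -0.0305] turn -0.396
```

In the tool's units: 0.483 m / 0.8 = 0.6038, 0.24 m / 0.8 = 0.3, -0.397 rad / 3.1416 = -0.1264.

```bash
python3 inch.py '[[0.025,0.075,-0.0375,-0.0159,0],[0.0563,0.3,-0.0375,-0.0637,0],[0.0563,0.3,-0.0375,-0.0637,0],[0.0563,0.3,-0.0375,-0.0637,0],[0.1125,0.6038,-0.0375,-0.1264,0],[0.1125,0.6038,-0.0375,-0.1264,0],[0.1125,0.6038,-0.0375,-0.1264,0],[0.1125,0.6038,-0.0375,-0.1264,0],[0.1125,0.6038,-0.0375,-0.1264,0],[0.1125,0.6038,-0.0375,-0.1264,0]]'
python3 -c "
from h import *
rel([.485,.135,.28],np.pi+.125)"
```

```text
clock: 5.8
tcp_pos: [0.4841, 0.1341, 0.278]
orientation: [-0.063, 0.998, -0.001, -0.001]
ft_force: [0.3, -0.5, -1.2]
finger_gap: 0.215
gripper_force: 98.2
tcp [0.4841 0.1341 0.278 ] toolx -3.0159 rel [-0.001   0.0008 -0.002 ] turn 0.001
```

Run:
```python
from h import *
rel([.485,.135,.28],np.pi+.125)
T=bot.get_state()["tcp_pos"];d=np.array([np.cos(.125),np.sin(.125),0])
tip=T+.17*d+[0,0,-.073]; bend=tip+[0,0,.07]; hand=T+.06*d
A=[]
for n in("top","scene"):
    im=bot.grab_frame(n);cv2.imwrite(f"pics/{n}5.png",im);q=px(n,[tip,bend,hand]);print(n,q.round(1).tolist())
    x,y=(q.mean(0)-[32,32]).astype(int);print(x,y)
    A.append(cv2.resize(im[y:y+64,x:x+64],(400,400),interpolation=cv2.INTER_CUBIC))
cv2.imwrite("pics/m5.png",np.hstack(A))
```

```text
tcp [0.4841 0.1341 0.278 ] toolx -3.0159 rel [-0.001   0.0008 -0.002 ] turn 0.001
top [[252.8, 157.8], [249.1, 153.4], [253.2, 193.1]]
219 136
scene [[363.4, 219.4], [365.6, 203.4], [374.0, 178.8]]
335 168
```

View pics/m5.png

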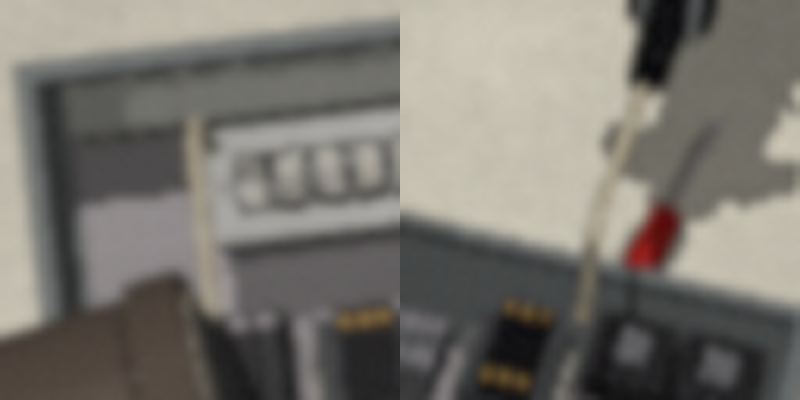

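The tip is at scene (363.8,219.2) against (363.4,219.4) predicted. The bend in the top view is at ~(249.9,154) against (249.1,153.4), so the in-hand rod pose is confirmed to ~2 mm. Next, hover just above the rocker.

Run:
```python
from h import *
rel([.4936,.1345,.164],np.pi+.125)
```

```text
tcp [0.4846 0.133  0.2787] toolx -3.0185 rel [-0.0093  0.0004  0.1147] turn -0.002
```

In the tool's units: 0.114 m / 0.8 = 0.1425, 0.09 m / 0.8 = 0.1125.

```bash
python3 inch.py '[[-0.0113,0.0013,0,0,0],[-0.0113,0.0013,0.0625,0,0],[-0.0113,0.0013,0.1125,0,0],[-0.0113,0.0013,0.1425,0,0],[-0.0113,0.0013,0.1425,0,0],[-0.0113,0.0013,0.1425,0,0]]'
python3 - <<'E'
from h import *
rel([.4936,.1345,.164],np.pi+.125)
S=bot.get_state();T=S["tcp_pos"];R=Ro.from_quat(S["orientation"]).as_matrix();d=-R[:,0]
tip=T+.17*d-R[:,2]*-.073;print("tip",tip,d)
c,s=np.cos(.125),np.sin(.125);B=np.array([[c,-s,0],[s,c,0],[0,0,1]])
br=np.array([.6595,.1055,.07])+B@[0,.05,0]
pts=[tip,tip+[0,0,.07],br,br+B@[.0155,0,0.002],br+B@[-.0155,0,.002]]
A=[]
for n in("top","scene"):
    im=bot.grab_frame(n);cv2.imwrite(f"pics/{n}6.png",im);q=px(n,pts);print(n,q.round(1).tolist())
    x,y=(q[0]-[25,25]).astype(int);print(x,y)
    A.append(cv2.resize(im[y:y+50,x:x+50],(400,400),interpolation=cv2.INTER_CUBIC))
cv2.imwrite("pics/m6.png",np.hstack(A))
E
```

```text
clock: 6.65
tcp_pos: [0.4946, 0.1365, 0.1664]
orientation: [-0.062, 0.998, 0.0, 0.001]
ft_force: [-0.2, 0.3, -2.1]
finger_gap: 0.222
gripper_force: 98.2
tcp [0.4946 0.1365 0.1664] toolx -3.0173 rel [ 0.0013 -0.0018  0.0024] turn -0.001
tip [0.66340759 0.15758441 0.09362897] [0.99228263 0.12398802 0.00147076]
top [[257.2, 160.5], [254.0, 156.7], [258.9, 164.9], [258.3, 160.0], [259.3, 169.6]]
232 135
scene [[359.7, 244.8], [361.6, 230.8], [359.6, 246.8], [358.4, 250.0], [360.7, 243.0]]
334 219
```

View pics/m6.png

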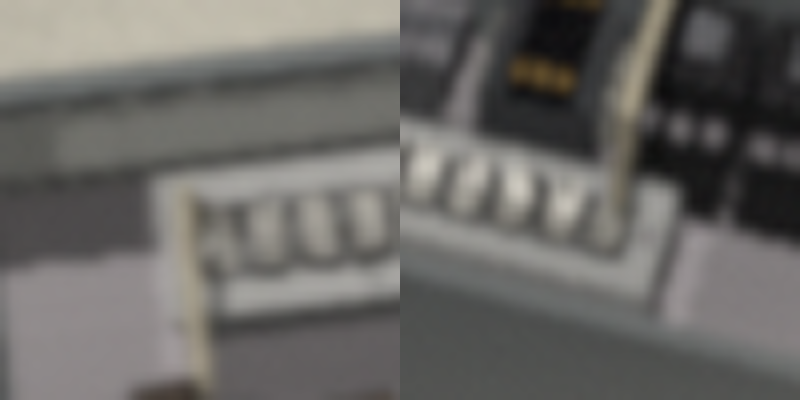

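The tip hovers over the tripped rocker: scene tip ~(361,247), rocker ~(360,247); top bend ~(255.5,158.8). I'll sharpen this with a frame difference.

Run:
```python
import cv2,numpy as np
for n,(x0,y0,w,h) in(("top",(248,152,16,22)),("scene",(352,226,18,30))):
    a=cv2.imread(f"pics/{n}0.png").astype(int);b=cv2.imread(f"pics/{n}6.png").astype(int)
    D=(b-a).sum(2)[y0:y0+h,x0:x0+w];print(n,x0,y0);print("\n".join(f"{y0+i} "+" ".join(f"{v:4d}" for v in r) for i,r in enumerate(D)))
```

```text
top 248 152
152   19   16   17   15   17   21   18   16   19   16   15   19   18   15   18   18
153   20   17   18   18   22   20   16   16   13   18   21   17   16   17   13   15
154   15   14   14   14   14   16   18   13   14   14   12   12   14   14   14   12
155   14   15   15   10   16   12    9   15   11   13   14   14   14   14   19   19
156   16   11   14   13   14   13   16   17   20   22   22   18   21   26   22   26
157   12   12   13   15   14   11   10   12   12   20   22   23   25   24   29   23
158   11   12   15   18   13    0   -1  -14   -9    7   19   24   25   25   27   25
159   14   11   15   18   14   -2  -21  -47  -53  -23    7   20   26   27   27   22
160    8    9   16   21   11   -3  -23  -53  -82  -66  -20    9   17   20   14   12
161   10   10   15   20    6   -5  -13  -41  -82  -90  -48   -3    7   13    4    3
162   13   15   16   19    3  -10  -11  -30  -59  -71  -37   -2   10    9    0   -7
163   12   11   18   18    5   -9   -6  -21  -31  -27  -11   10   18    8    4    0
164   13   15   16   15    9    3    0  -11  -21   -8    8   10   11   13   10  
[... 2893 characters left out ...]
-1   -1   -2   -2    1   -1   -5   -1    1
249    3   -4    1   -4   -3   -1   -3   -1   -2   -4    0   -1    0   -6   -1    2   -2    0
250   -3   -2    0    0    0   -1   -3    0   -5    0   -2   -2   -2   -4   -3   -1   -2   -1
251   -2   -1   -3   -4    0   -3   -1   -1    0    0   -2   -3    0    1   -3   -3   -2   -4
252   -3   -1    0   -5   -6    1   -1   -2    1   -1   -1   -1   -3    0   -6   -2   -1   -1
253   -2   -1   -5    4   -4    1    0   -2   -5   -3   -2   -4    2   -3   -3   -1    0   -7
254   -7    2   -4   -2   -2   -3   -7    0   -5    0    0   -8   -1   -3    2   -4    1   -1
255    1   -4   -3   -5    2   -5   -1   -1   -1   -2   -2   -3    1    0   -2   -1    0    0
```

Run:
```python
from h import *
print(tri((255.5,158.8),(362.7,232.5)))
print([onz("scene",(361,246.6),z).round(4).tolist() for z in(.08,.085,.09,.0936)])
print([onz("scene",(362.7,232.5),z).round(4).tolist() for z in(.15,.155,.16,.1636)])
print([onz("top",(255.5,158.8),z).round(4).tolist() for z in(.15,.1636)])
```

```text
(array([0.65837743, 0.15753327, 0.15031771]), np.float64(0.0054271531916512))
[[0.6579, 0.1611, 0.08], [0.6618, 0.1621, 0.085], [0.6656, 0.1632, 0.09], [0.6683, 0.1639, 0.0936]]
[[0.657, 0.16, 0.15], [0.6612, 0.1611, 0.155], [0.6653, 0.1622, 0.16], [0.6683, 0.163, 0.1636]]
[[0.6593, 0.155, 0.15], [0.657, 0.1531, 0.1636]]
```

Both views put the bend a few mm low and short, which means the rod droops slightly in the grip. I'll nudge it and then press in small force-watched steps.

In the tool's units: 0.004 m / 0.8 = 0.005, -0.003 m / 0.8 = -0.0038.

```bash
python3 inch.py '[[-0.0038,-0.0013,0,0,0],[-0.0038,-0.0013,0.005,0,0],[-0.0038,-0.0013,0.005,0,0],[-0.0038,-0.0013,0.005,0,0]]' 120|egrep 'pos|ft'
python3 inch.py '[[0,0,0.0038,0,0],[0,0,0.0038,0,0],[0,0,0.0038,0,0]]'|egrep 'pos|ft'
python3 inch.py '[[0,0,0.0038,0,0],[0,0,0.0038,0,0],[0,0,0.0038,0,0]]'|egrep 'pos|ft'
```

```text
tcp_pos: [0.4966, 0.1361, 0.1613]
ft_force: [-0.6, -0.1, -1.4]
tcp_pos: [0.4967, 0.1361, 0.1583]
ft_force: [-0.8, -0.3, -1.6]
tcp_pos: [0.4967, 0.1361, 0.1553]
ft_force: [0.0, 0.5, -1.8]
```

In the tool's units: 0.002 m / 0.8 = 0.0025.

```bash
for i in 1 2; do python3 inch.py '[[0,0,0.0025,0,0],[0,0,0.0025,0,0],[0,0,0.0025,0,0]]'|egrep 'pos|ft'; done; python3 -c "
from h import *
for n in('top','scene'): cv2.imwrite(f'pics/{n}7.png',bot.grab_frame(n))
for i in range(3): print(bot.get_state()['ft_force'],bot.get_state()['torque'])"
```

```text
tcp_pos: [0.4967, 0.1361, 0.1534]
ft_force: [-0.3, -0.1, -1.1]
tcp_pos: [0.4969, 0.1362, 0.1515]
ft_force: [-0.7, 0.4, -0.4]
[-0.16077203  0.15720268 -0.01037742] [ 0.01905462 -0.22610244  0.03738853]
[-0.16077203  0.15720268 -0.01037742] [ 0.01905462 -0.22610244  0.03738853]
[-0.16077203  0.15720268 -0.01037742] [ 0.01905462 -0.22610244  0.03738853]
```

In the tool's units: 0.002 m / 0.8 = 0.0025.

```bash
for i in 1 2; do python3 inch.py '[[0,0,0.0025,0,0],[0,0,0.0025,0,0],[0,0,0.0025,0,0]]'|egrep 'pos|ft'; done;python3 inch.py '[[0,0,0.0019,0,0],[0,0,0.0019,0,0],[0,0,0.0019,0,0]]'|egrep 'pos|ft'
```

```text
tcp_pos: [0.4968, 0.1361, 0.1494]
ft_force: [0.1, 0.8, -0.8]
tcp_pos: [0.4968, 0.1361, 0.1474]
ft_force: [1.1, 0.2, -0.1]
tcp_pos: [0.4967, 0.1361, 0.146]
ft_force: [-1.2, 0.2, 2.2]
```

In the tool's units: 0.001 m / 0.8 = 0.0013.

```bash
for i in 1 2; do python3 inch.py '[[0,0,0.0013,0,0],[0,0,0.0013,0,0],[0,0,0.0013,0,0]]'|egrep 'pos|ft'; done
```

```text
tcp_pos: [0.4965, 0.1361, 0.145]
ft_force: [-2.9, -1.1, 5.6]
tcp_pos: [0.4963, 0.1361, 0.1442]
ft_force: [-4.7, -1.1, 8.6]
```

Stiff stop reached at ~10 N. Lift and check.

In the tool's units: -0.13 m / 0.8 = -0.1625, 0.12 m / 0.8 = 0.15.

```bash
python3 inch.py '[[0,0,-0.0125,0,0],[0,0,-0.0375,0,0],[0,0,-0.1625,0,0],[0,0,-0.1625,0,0],[0,0,-0.1625,0,0],[0.15,0,-0.1625,0,0],[0.15,0,-0.1625,0,0],[0.15,0,-0.1625,0,0]]'
python3 - <<'E'
from h import *
A=[]
for n,(x,y) in(("top",(250,145)),("scene",(322,222))):
    a=cv2.imread(f"pics/{n}0.png");b=bot.grab_frame(n);cv2.imwrite(f"pics/{n}8.png",b)
    A.append(np.vstack([cv2.resize(i[y:y+36,x:x+48],(400,300),interpolation=cv2.INTER_CUBIC) for i in(a,b)]))
cv2.imwrite("pics/m8.png",np.hstack(A))
rel([.4427,-.354,.26],np.pi-.273)
E
```

```text
clock: 11.72
tcp_pos: [0.3732, 0.12, 0.2724]
orientation: [-0.063, 0.998, -0.0, -0.002]
ft_force: [0.8, -0.2, -0.5]
finger_gap: 0.218
gripper_force: 118.8
tcp [0.377  0.121  0.2735] toolx -3.0157 rel [-0.0055 -0.4795  0.0134] turn 0.399
```

View pics/m8.png

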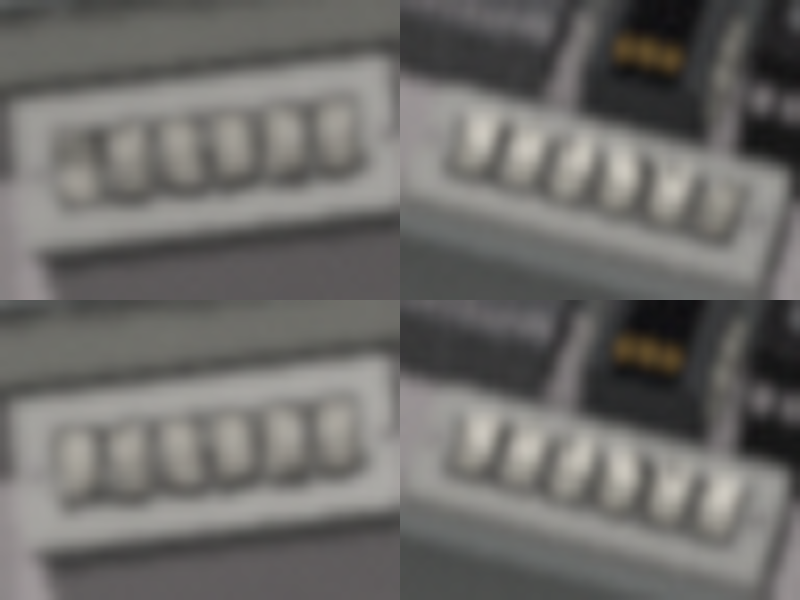

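The +y rocker (top crop (80,465), scene crop (720,500)) now matches the others. Its neighbour looks slightly dimmer, so I'm comparing numbers.

Run:
```python
from h import *
c,s=np.cos(.125),np.sin(.125);B=np.array([[c,-s,0],[s,c,0],[0,0,1]])
for n,o in(("top",[.6588,.1047,.074]),("scene",[.6613,.1068,.074])):
    a,b=[cv2.cvtColor(cv2.imread(f"pics/{n}{k}.png"),6).astype(np.float32) for k in(0,8)]
    for hx in(.01,.005,0,-.005,-.01):
        q=px(n,[np.array(o)+B@[hx,y,0] for y in(.05,.03,.01,-.01,-.03,-.05)]).astype(np.float32)[None]
        print(n,hx,*[cv2.remap(i,q,None,1)[0].round().astype(int) for i in(a,b)])
```

```text
top 0.01 [114 149 152 151 153 153] [164 156 159 157 159 159]
top 0.005 [119 153 154 155 157 156] [165 159 160 162 163 162]
top 0 [141 138 143 148 146 145] [157 145 149 154 152 151]
top -0.005 [152 126 135 131 127 131] [139 131 141 137 132 136]
top -0.01 [138 106 109  97  97 106] [108 111 114 101 101 110]
scene 0.01 [117 134 135 143 141 139] [133 132 134 141 139 138]
scene 0.005 [129 157 155 157 161 158] [156 155 154 154 160 156]
scene 0 [141 181 177 170 180 182] [178 179 176 169 179 179]
scene -0.005 [149 187 190 187 194 194] [194 185 188 185 192 192]
scene -0.01 [144 172 186 189 184 191] [195 170 184 187 182 189]
```

All the other rockers are unchanged, and the target now reads like them. Returning the rod.

In the tool's units: -0.48 m / 0.8 = -0.6, -0.24 m / 0.8 = -0.3, 0.399 rad / 3.1416 = 0.127.

```bash
python3 inch.py '[[0,-0.0625,0,0.0095,0],[-0.0038,-0.3,0,0.0637,0],[-0.0038,-0.3,0,0.0637,0],[-0.0038,-0.3,0,0.0637,0],[-0.0063,-0.6,0,0.127,0],[-0.0063,-0.6,0,0.127,0],[-0.0063,-0.6,0,0.127,0],[-0.0063,-0.6,0,0.127,0],[-0.0063,-0.6,0,0.127,0],[-0.0063,-0.6,0,0.127,0]]'
python3 inch.py '[[0,0,0,0,0],[0,0,0,0,0]]'|egrep pos
python3 - <<'E'
from h import *
rel([.4430,-.3555,.1016],2.870)
for n in("top","scene"): cv2.imwrite(f"pics/{n}9.png",bot.grab_frame(n))
S=bot.get_state();T=S["tcp_pos"];
for n in("top","scene"):
    print(n,px(n,[T+[.1687*.97,-.0458,-.073],T+[.1637,-.0458,-.003]]).round(1))
s=cv2.imread("pics/scene9.png");s4=cv2.imread("pics/s4.png")
cv2.imwrite("pics/m9.png",cv2.resize(np.hstack([s4[100:190,210:300],s[100:190,210:300]]),(800,400),interpolation=cv2.INTER_CUBIC))
E
```

```text
clock: 13.08
tcp_pos: [0.4426, -0.3546, 0.2727]
orientation: [0.137, 0.991, -0.0, -0.001]
ft_force: [-0.6, 0.4, -0.7]
finger_gap: 0.213
gripper_force: 118.8
tcp_pos: [0.4431, -0.3533, 0.274]
tcp [ 0.4431 -0.3533  0.274 ] toolx 2.8698 rel [-0.0004 -0.0022  0.1724] turn -0.0
top [[443.6 175.4]
 [451.1 172.1]]
scene [[222.9 160.7]
 [219.4 144.9]]
```

View pics/m9.png

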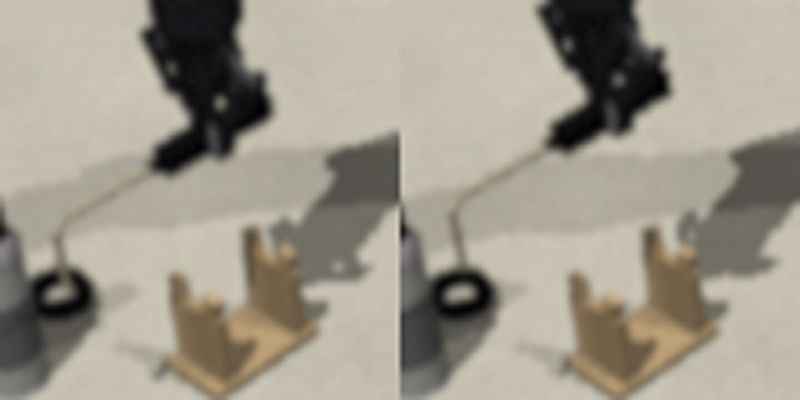

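The rod sits in the grip just as after the lift, with the rest empty below. Lowering it.

Units first: shifts go in shares of 80 cm and turns go in shares of 180 degrees. So 0.13 m / 0.8 = 0.1625, 0.12 m / 0.8 = 0.15.

```bash
python3 inch.py '[[0,-0.0025,0.075,0,0],[0,-0.0025,0.15,0,0],[0,-0.0025,0.1625,0,0],[0,-0.0025,0.1625,0,0],[0,-0.0025,0.1625,0,0]]'|egrep 'pos|ft'
python3 -c "
from h import *
rel([.4430,-.3555,.1026],2.870)"
```

```text
tcp_pos: [0.4432, -0.3575, 0.1463]
ft_force: [-0.4, 0.1, -0.8]
tcp [ 0.4432 -0.3575  0.1463] toolx 2.8678 rel [0.0009 0.0019 0.0437] turn -0.002
```

In the tool's units: 0.044 m / 0.8 = 0.055, 0.042 m / 0.8 = 0.0525, -0.002 rad / 3.1416 = -0.0006.

```bash
python3 inch.py '[[0.0006,0.0025,0.025,-0.0006,0],[0.0006,0.0025,0.0438,-0.0006,0],[0.0006,0.0025,0.05,-0.0006,0],[0.0006,0.0025,0.0525,-0.0006,0],[0.0006,0.0025,0.055,-0.0006,0],[0.0006,0.0025,0.055,-0.0006,0]]'|egrep 'pos|ft'
python3 -c "
from h import *
rel([.4430,-.3555,.1016],2.870)"
```

```text
tcp_pos: [0.4422, -0.3547, 0.1017]
ft_force: [-4.8, 3.8, 14.0]
tcp [ 0.4422 -0.3547  0.1017] toolx 2.8694 rel [-0.001  -0.0006  0.0001] turn -0.001
```

In the tool's units: -0.001 m / 0.8 = -0.0013.

```bash
python3 inch.py '[[0,0,-0.0013,0,0],[0,0,-0.0013,0,0],[0,0,-0.0013,0,0]]'|egrep 'pos|ft'
python3 inch.py '[[0,0,0,0,0.35],[0,0,0,0,0.5],[0,0,0,0,0.5],[0,0,0,0,0.5],[0,0,0,0,0.5]]'|egrep 'pos|ft|gap'
python3 inch.py '[[0,0,-0.025,0,0.5],[0,0,-0.0625,0,0.5],[0,0,-0.1875,0,0.5],[0,0,-0.25,0,0.5],[0,0,-0.25,0,0.5],[0,0.125,-0.25,0,0.5],[0,0.3125,-0.25,0,0.5],[0,0.3125,-0.25,0,0.5],[0,0.3125,-0.25,0,0.5],[0,0.3125,-0.25,0,0.5]]'
python3 - <<'E'
from h import *
t=bot.grab_frame("top");s=bot.grab_frame("scene");a=cv2.imread("pics/top0.png")
cv2.imwrite("pics/m10.png",np.vstack([np.hstack([cv2.resize(i[165:265,375:475],(300,300),interpolation=2) for i in(a,t)]),np.hstack([cv2.resize(i[140:200,215:275+20],(300,225),interpolation=2) for i in(cv2.imread("pics/scene0.png"),s)])]))
for n,im,(x,y,w,h) in(("top",t,(395,170,60,85)),("scene",s,(245,150,32,30))):
    M=np.zeros(im.shape[:2],np.uint8);M[y:y+h,x:x+w]=(im.max(2)<45)[y:y+h,x:x+w]
    c=max(cv2.findContours(M,0,1)[0],key=cv2.contourArea);print(n,cv2.minAreaRect(c))
E
```

```text
tcp_pos: [0.4424, -0.3548, 0.1017]
ft_force: [-1.8, 1.3, 8.0]
tcp_pos: [0.442, -0.3543, 0.1008]
ft_force: [0.4, 0.4, -0.2]
finger_gap: 0.501
clock: 17.05
tcp_pos: [0.5105, -0.1076, 0.3004]
orientation: [0.131, 0.991, 0.001, -0.0]
ft_force: [-0.3, -1.2, -0.9]
finger_gap: 0.502
gripper_force: 0.0
top ((420.27801513671875, 231.70748901367188), (5.53974723815918, 38.58498001098633), 14.931416511535645)
scene ((261.2528076171875, 160.90447998046875), (5.617988586425781, 26.60594940185547), 57.9946174621582)
```

View pics/m10.png

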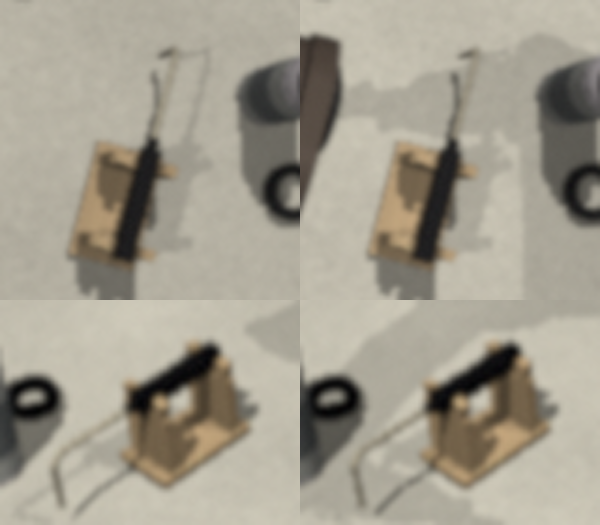

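The rod lies back in its notches as it was found: handle centre at (420.3,231.7) against (420.4,231.7) before. The bystanders haven't moved and the arm is clear.

```bash
python3 -c "
from bench import bot
print(bot.sign_off())"
```

```text
the job is handed in; nothing more can be done
None
```

The tripped breaker (the +y end of the row) is pressed back in line with the other five, the rod is back in its rest as I found it, and the job was handed in at about 17 s.

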